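# Steady the rocking tea tray with its levelling screw, then serve a glass on it

### The job

The footed tea tray rocks because its screw foot hangs over a sunken tile. Turn the brass levelling knob until all four feet carry a fair share of the weight and the tray no longer rocks, without jacking it up onto two feet, tipping or shoving the tray, or forcing the foot hard on the tile, and let go; then take the green glass and set it gently down upright on the clear middle of the tray, leaving the teapot standing where it is on the tray and the sugar bowl alone.

Things in the scene. Friction and masses are not known exactly. Their poses are not given: they have to be found in the camera images.
- tray: Loose round steel tray, 330 mm across, 1.7 kg, rim 5 mm above its floor, on four feet standing on a slab of 128 mm tiles 12 mm thick. Origin: tray centre in the plane of the three fixed soles; tray floor 54 mm above it; z up. Feet 130 mm from the centre: screw foot at -y, foot_opposite (teapot side) at +y, foot_left -x, foot_right +x.
- screw (a joint): Levelling knob angle, rad: 0 at the start, grows as the knob is turned clockwise seen from above (range -1.5 to 6). Each rad lowers the screw foot 2.1 mm. It turns with a steady friction of 0.06 N m and stays where it is left; the knob itself does not move up or down on the tray.
- screw_grip (a point): Centre of the knob's upright brass grip bar, on the screw axis, 101 mm above the soles, 47 mm above the tray floor. Bar 40 mm long along the point's x, 12 mm thick along its y, 28 mm high (flat top 12 mm above this point, underside 16 mm below); under it a thin neck and a disc 36 mm across. The point turns with the knob.
- spindle: The screw foot: steel spindle with a 28 mm wide rubber sole, under the knob; origin at the bottom of the unloaded sole. Its tile is sunk by an unknown amount: at the start it hangs 1 to 5 mm clear. From first touch the soft sole loads by 4.5 N per mm of lowering. About 4.5 N on it is a good setting; under 2 N is too little; it must never bear more than 20 N.
- foot_opposite: Fixed brass foot on the teapot side (tray +y), domed sole 24 mm across, origin at the sole. At the start it bears only 2.1 to 3.4 N (2.7 typically), so pressing on the knob (3 to 7 N, as the finger's friction resists) tips the tray: the knob dips by the gap until the screw foot meets its tile, then stiffens. As the screw foot takes load f, this foot's load also grows by f.
- foot_left: Fixed brass foot at the tray's -x side, domed sole 24 mm across, origin at the sole. At the start it bears about 9 N; as the screw foot takes load f, this foot loses f. It must keep at least 2 N.
- foot_right: Fixed brass foot at the tray's +x side; same size and same loads as foot_left.
- glass: Empty ribbed green tea glass, loose on the bench, 88 mm high, 48 mm wide at the foot and 56 mm at the rim, wall 3 mm, 0.15 kg. Origin: centre of its underside; z up.
- teapot: Aluminium teapot, 96 mm wide body, 126 mm high, loose on the tray at its +y side, 100 mm from the tray centre; spout and handle along the tray's x, 90 mm each way. Origin: centre of its underside. Leave it standing.
- sugar_bowl: Closed white ceramic sugar bowl, 94 mm wide, 87 mm high, on the bench near the glass. Origin: centre of its underside. Leave it alone.
Things that resemble listed ones, but are neither listed nor needed, are in the scene too. Several things have the shape of the glass; the one meant has the colours described above.

How it is judged:
By the outcome, as a careful person would: the job done as asked, in the order asked, and still so for the second after the job is handed in, with the robot touching nothing.
It also fails if it takes over 72 s, if anything falls off the work surface, if the arm or the gripper's body presses on something with over 40 N, if the wrist force passes 120 N, or if a joint passes its speed limit or range.

### The arm

A 7-joint arm with a two-finger parallel gripper is mounted at the origin on the work surface. World frame = base frame: x ahead of the robot, y to its left, z up, the work surface at z = 0. Lengths are in mm, angles in rad, forces in N, time in s.
With the tool pointing down it reaches from about 400 to 750 mm from the base axis. Payload 19.5 kg.
Tool frame: the origin (TCP) lies midway between the tips of the shut fingers; the grasp point (between the pads) lies 19 mm behind it (robot.tcp_to_grasp is the distance from the TCP to the grasp point, in mm); z points along the fingers, x is the direction in which the jaws open and shut, and the axes are right-handed (so a half turn about z gives the same grasp; the last joint's range is limited). The gripper opens to 85 mm and grips with 20 to 120 N. Pads are 22 mm wide; open, the fingers measure 114 mm over their backs; the gripper's body (76 mm by 85 mm) begins 54 mm behind the grasp point. The pads swing forward as they close: fully open they stand 13 mm farther back than shut.
Start: joints at [-1.373, 0.707, -0.028, 1.485, 0.022, 0.951, -0.075], TCP at [136.556, 558.522, 231.268] pointing down, gripper open.
Joint ranges: [-2.71, 2.71], [-0.32, 2.16], [-1.57, 1.52], [0, 2.45], [-1.46, 4.6], [0, 2.02], [-2.83, 2.83]. Speed limits (rad/s): [1.89, 1.89, 2.57, 2.57, 3.01, 3.01, 3.01].

### API

Orientations are given as [roll, pitch, yaw] about the fixed x, y, z axes, in that order (R = Rz(yaw) Ry(pitch) Rx(roll)).
In Python, from bench import status, cams, robot gives the robot as it stands.
- The arm moves only by the tool play_rows, never from a script. Its argument "motion" is a list of rows, each an object with "linear": the shift along the world's x, y, z in mm, a list of three; "delta_rot": the turn, a rotation vector about the world's x, y, z in rad, a list of three; "grip": the finger opening in mm, from 0 to 85.4. In form: [{"linear": [tx, ty, tz], "delta_rot": [rx, ry, rz], "grip": grip}, ...]. A call has 1 to 12 rows; each row is the pose to reach, as a shift and turn from the pose commanded when the call began; what a row does not reach only later rows make up. A row lasts 1/8 s, in which the tool goes at most 62.5 mm and 10.7 degrees, less where a joint would pass 70% of its speed; a pose out of reach is approached as far as the arm can. A call with a gripper value outside its range is refused whole. The fingers move at their own pace and stop on an object; the grip force is fixed at half the most. Time passes only in rows, so rows that repeat a pose let the fingers close. It gives the time, the measured TCP pose, the force and the opening at its end, in the units of the state.
- status.sense(): the state, without advancing time (a new reading comes with each control period).
- cams.read_camera(name): name is "scene" or "top" or "wrist"; returns a dict with "color" (420x560x3 uint8, red, green, blue), "vertical_fov" (degrees; the focal length in pixels is half the picture's height over the tangent of half this angle, whatever the lens; pixels are square), "cx", "cy" (the principal point, pixels), "cam_to_world" (4x4, takes a point from camera to world coordinates). Camera axes: x right, y up, looking along -z (the intrinsics and any distortion apply to the point x, -y, -z); pixel columns grow to the right and rows downward; lengths in mm; the calibration is good to about 2 mm. A picture is of the moment at which its call begins. There is no depth.
- robot.job_done(): hands the job in, once; it reports no verdict.
The state is a dict: "time_s": time; "joint_pos": joint angles; "qvel": joint speeds; "joint_efforts": joint torques, N m; "position": TCP position; "tool_rot": TCP orientation; "contact_force": force on the tool from outside, world axes, zero at the start; "wrist_torque": the same for the moment, N m; "grip_width": finger opening in mm.
Only numpy, scipy, OpenCV 4.12 (cv2) and the standard library are available. Lean on these libraries where they do the work, as an engineer would, in place of code of your own. Each camera call takes 0.05 s, during which the arm holds its last target.

## Working session

There is one attempt and no reset: what is moved stays moved. The work goes in short steps, Python scripts to look and compute and a tool call to move; the robot and the scene stay as the last step left them, time stands still between calls to the robot, and variables do not carry over. Pictures are saved under pics/ and viewed, and the job is handed in when it is done.

Besides the shell and the picture viewer there is one more tool, called after "Call:" in YAML: its name, and indented under it one key for each argument. play_rows: Moves the arm, as the interface text tells. Its arguments: {"type":"object","properties":{"motion":{"type":"array","items":{"type":"object","properties":{"linear":{"type":"array","items":{"type":"number"}},"delta_rot":{"type":"array","items":{"type":"number"}},"grip":{"type":"number"}}}}},"required":["motion"]}

```bash
ls; mkdir -p pics
cat > h.py <<'E'
import numpy as np, cv2
from bench import status, cams, robot
def shot(n,f):
    d=cams.read_camera(n); cv2.imwrite('pics/'+f+'.png',d['color'][:,:,::-1])
    import pickle; pickle.dump({k:d[k] for k in d},open('pics/'+f+'.pkl','wb')); return d
def load(f):
    import pickle; return pickle.load(open('pics/'+f+'.pkl','rb'))
def ray(d,u,v):
    H=d['color'].shape[0]; f=H/2/np.tan(np.radians(d['vertical_fov'])/2)
    M=np.array(d['cam_to_world']); r=M[:3,:3]@np.array([(u-d['cx'])/f,-(v-d['cy'])/f,-1]); return M[:3,3],r
def onz(d,u,v,z):
    o,r=ray(d,u,v); return o+r*(z-o[2])/r[2]
def proj(d,p):
    H=d['color'].shape[0]; f=H/2/np.tan(np.radians(d['vertical_fov'])/2)
    M=np.array(d['cam_to_world']); q=M[:3,:3].T@(np.array(p)-M[:3,3]); return d['cx']+f*q[0]/-q[2], d['cy']-f*q[1]/-q[2]
def tri(*a):
    A=np.zeros((3,3));b=np.zeros(3);L=[]
    for d,u,v in a:
        o,r=ray(d,u,v); r=r/np.linalg.norm(r); P=np.eye(3)-np.outer(r,r); A+=P;b+=P@o; L.append((o,r))
    p=np.linalg.solve(A,b); return p,[np.linalg.norm((np.eye(3)-np.outer(r,r))@(p-o)) for o,r in L]
E
python3 - <<'E'
from h import *
for n in ['scene','top','wrist']:
    d=shot(n,n+'0'); print(n,d.keys(),d['vertical_fov'],d['cx'],d['cy'],np.round(d['cam_to_world'],3).tolist())
print(status.sense())
E
```

```text
pics
scene dict_keys(['color', 'vertical_fov', 'cx', 'cy', 'cam_to_world']) 52.53431334228998 276.76266389454133 212.78848098937655 [[-0.051, -0.857, 0.513, 988.201], [0.999, -0.049, 0.019, -54.288], [0.009, 0.514, 0.858, 862.235], [0.0, 0.0, 0.0, 1.0]]
top dict_keys(['color', 'vertical_fov', 'cx', 'cy', 'cam_to_world']) 42.90588084442565 283.91751334571956 220.04324653853743 [[0.014, 0.99, -0.143, 369.082], [-1.0, 0.014, -0.001, -60.92], [0.001, 0.143, 0.99, 1325.937], [0.0, 0.0, 0.0, 1.0]]
wrist dict_keys(['color', 'vertical_fov', 'cx', 'cy', 'cam_to_world']) 65.87144359806683 278.44201824292696 210.70648740983975 [[0.239, -0.919, -0.314, 55.309], [0.971, 0.225, 0.078, 577.496], [-0.001, -0.324, 0.946, 373.753], [0.0, 0.0, 0.0, 1.0]]
{'time_s': 0.15, 'joint_pos': array([-1.37271332,  0.70698013, -0.02763048,  1.48486346,  0.02200161,
        0.9509154 , -0.07547676]), 'qvel': array([-7.27011015e-04, -1.67529209e-03,  6.05398522e-04, -2.10430643e-03,
        6.84309769e-06,  1.44764156e-03, -1.13374399e-03]), 'joint_efforts': array([ 3.80219935e-03, -8.83306503e+01,  1.23538177e+00, -2.36187798e+01,
        1.69191579e-02,  5.42432594e-03,  5.20558785e-06]), 'position': array([136.50292706, 558.36050545, 230.92982735]), 'tool_rot': array([3.14157663e+00, 8.63889033e-04, 1.33104543e+00]), 'contact_force': array([-0.7413124 ,  0.0852346 , -0.18434755]), 'wrist_torque': array([-0.01645007,  0.01758758, -0.00605703]), 'grip_width': 85.1629535893333}
```

View pics/scene0.png

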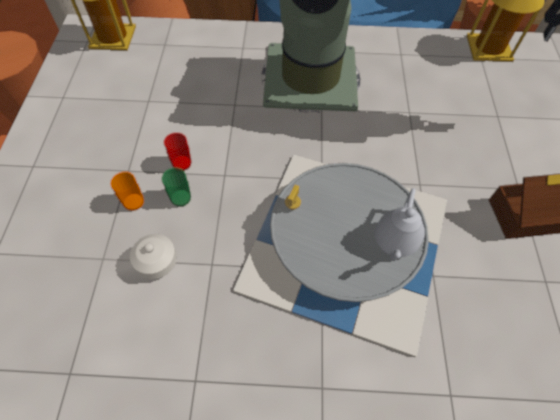

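View pics/top0.png

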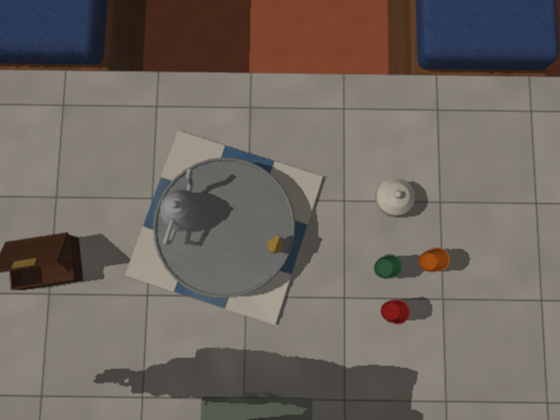

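View pics/wrist0.png

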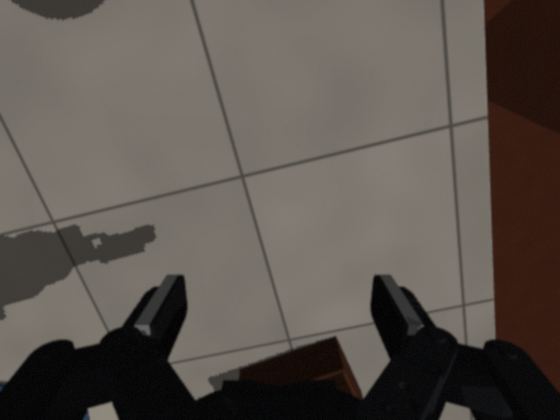

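The scene view shows the tray centred at about (349,230), the knob at (294,197) and the teapot at (401,232). The green glass is at (177,188), the bowl at (153,255), and the red and orange decoys sit near the glass. In the top view the tray is at (224,227), the knob at (275,244) and the green glass at (388,266). Next I'll measure these from both views.

Run:
```python
from h import *
S=load('scene0');T=load('top0')
def blobs(d,lo,hi,roi=None,mn=30):
    hsv=cv2.cvtColor(d['color'],cv2.COLOR_RGB2HSV); m=cv2.inRange(hsv,lo,hi)
    if roi: 
        k=np.zeros_like(m);u0,v0,u1,v1=roi;k[v0:v1,u0:u1]=255;m&=k
    c,_=cv2.findContours(m,cv2.RETR_EXTERNAL,cv2.CHAIN_APPROX_NONE)
    return m,[x for x in c if cv2.contourArea(x)>mn]
for n,d,rk,rg in (('S',S,(270,170,320,225),(140,150,220,220)),('T',T,(255,225,300,265),(360,240,412,290))):
    m,c=blobs(d,(15,120,60),(35,255,255),rk,8); 
    for x in c: print(n,'knob',cv2.contourArea(x),cv2.boundingRect(x),cv2.minAreaRect(x))
    m,c=blobs(d,(55,90,15),(90,255,255),rg); 
    for x in c: print(n,'glass',cv2.contourArea(x),cv2.boundingRect(x),cv2.minAreaRect(x))
    big=cv2.resize(d['color'][rk[1]:rk[3],rk[0]:rk[2]],None,fx=8,fy=8,interpolation=cv2.INTER_CUBIC)
    b2=cv2.resize(d['color'][rg[1]:rg[3],rg[0]:rg[2]],None,fx=5,fy=5,interpolation=cv2.INTER_CUBIC)
    cv2.imwrite(f'pics/k{n}.png',big[:,:,::-1]);cv2.imwrite(f'pics/g{n}.png',b2[:,:,::-1])
big=[cv2.imread(f'pics/{a}.png') for a in ('kS','kT','gS','gT')]
cv=np.zeros((600,800,3),np.uint8)
for b,(r,c) in zip([cv2.resize(x,(400,300)) for x in big],((0,0),(0,400),(300,0),(300,400))): cv[r:r+300,c:c+400]=b
cv2.imwrite('pics/mont.png',cv)
# predicted
print(onz(S,349,230,71),onz(T,224,227,71)); print(tri((S,294,190),(T,275,243)))
```

```text
S knob 185.0 (286, 185, 15, 24) ((294.9000244140625, 197.1999969482422), (13.416406631469727, 22.807889938354492), 26.56505012512207)
S glass 666.5 (163, 169, 27, 36) ((176.30189514160156, 186.55661010742188), (37.774147033691406, 22.527128219604492), 74.05460357666016)
T knob 153.0 (268, 236, 14, 17) ((274.5, 244.0), (16.0, 13.0), 90.0)
T glass 435.5 (375, 255, 27, 23) ((388.0, 266.0), (22.0, 26.0), 90.0)
[548.56829687  83.45752773  71.        ] [531.92912472  81.79630928  71.        ]
(array([490.0598726 , -38.92727369, 125.5410834 ]), [np.float64(1.564111439268527), np.float64(1.5641114392685225)])
```

View pics/mont.png

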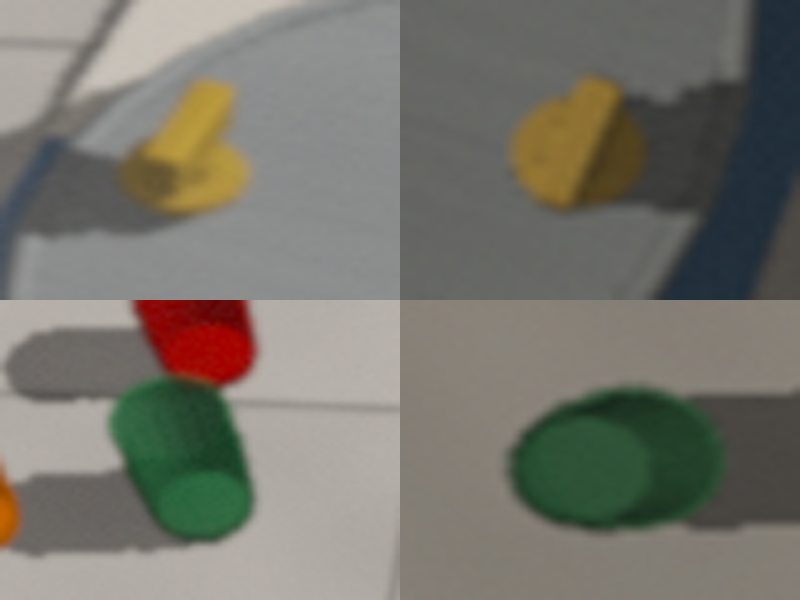

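Run:
```python
from h import *
S=load('scene0');T=load('top0')
print('floor disc',tri((S,180.6,197.8),(T,384.4,268)))
print('rim',tri((S,174,174.5),(T,392.5,266)))
print('bowl knob',tri((S,149,246),(T,400,194)))
for u,v in((154,228),(294,227),(224,158),(224,297)): print('T rim',onz(T,u,v,71).round(1))
for u,v in((271,229),(428,232),(345,166),(352,300)): print('S rim',onz(S,u,v,71).round(1))
```

```text
floor disc (array([ 443.93096876, -308.1088547 ,    0.74071073]), [np.float64(1.8609781825315947), np.float64(1.8609781825315357)])
rim (array([ 443.13554763, -307.32320393,   94.73397628]), [np.float64(3.653760325341468), np.float64(3.653760325341549)])
bowl knob (array([ 614.48227009, -330.87051819,   80.90894215]), [np.float64(3.354845692354019), np.float64(3.3548456923541474)])
T rim [527.3 247.4  71. ]
T rim [534.2 -83.9  71. ]
T rim [699.8  86.8  71. ]
T rim [367.9  76.9  71. ]
S rim [555.4 -81.7  71. ]
S rim [544.  250.6  71. ]
S rim [379.2  80.2  71. ]
S rim [702.8  83.7  71. ]
```

Call:
play_rows:
  motion:
    - {"linear": [39, -35, 10], "delta_rot": [0, 0, 0], "grip": 85}
    - {"linear": [78, -70, 20], "delta_rot": [0, 0, 0], "grip": 85}
    - {"linear": [117, -105, 20], "delta_rot": [0, 0, 0], "grip": 85}
    - {"linear": [156, -140, 20], "delta_rot": [0, 0, 0], "grip": 85}
    - {"linear": [195, -175, 20], "delta_rot": [0, 0, 0], "grip": 85}
    - {"linear": [234, -210, 20], "delta_rot": [0, 0, 0], "grip": 85}
    - {"linear": [254, -265, 20], "delta_rot": [0, 0, 0], "grip": 85}
    - {"linear": [272, -322, 20], "delta_rot": [0, 0, 0], "grip": 85}
    - {"linear": [290, -380, 20], "delta_rot": [0, 0, 0], "grip": 85}
    - {"linear": [308, -438, 20], "delta_rot": [0, 0, 0], "grip": 85}
    - {"linear": [326, -496, 20], "delta_rot": [0, 0, 0], "grip": 85}
    - {"linear": [340, -553, 20], "delta_rot": [0, 0, 0], "grip": 85}

```text
time_s: 1.65
position: [476.9, 3.5, 251.2]
tool_rot: [3.142, 0.0, 1.331]
contact_force: [0.2, 0.7, 0.3]
grip_width: 85.0
```

Both glass ends triangulate to (443.5, −308), at z≈1 and z≈95, so the glass is upright. The tray centre is about (535, 82). Next I move the arm over the knob.

Call:
play_rows:
  motion:
    - {"linear": [13, -42, -20], "delta_rot": [0, 0, 0], "grip": 85}
    - {"linear": [13, -42, -20], "delta_rot": [0, 0, 0], "grip": 85}
    - {"linear": [13, -42, -20], "delta_rot": [0, 0, 0], "grip": 85}

```text
time_s: 2.02
position: [489.5, -35.9, 231.3]
tool_rot: [-3.141, -0.0, 1.331]
contact_force: [0.7, -0.4, -0.5]
grip_width: 85.2
```

Run:
```python
from h import *
d=shot('wrist','w1'); s=status.sense(); print(s['position'],s['tool_rot'],s['joint_pos'],s['contact_force'])
```

```text
[489.49203144 -35.56507773 231.47361436] [ 3.14158641e+00 -2.94127329e-04  1.33214665e+00] [ 0.0783499   0.58359618 -0.12214788  1.78144736  0.09500185  0.78216008
  1.24092301] [-0.0376385   0.19549491 -0.30672389]
```

View pics/w1.png

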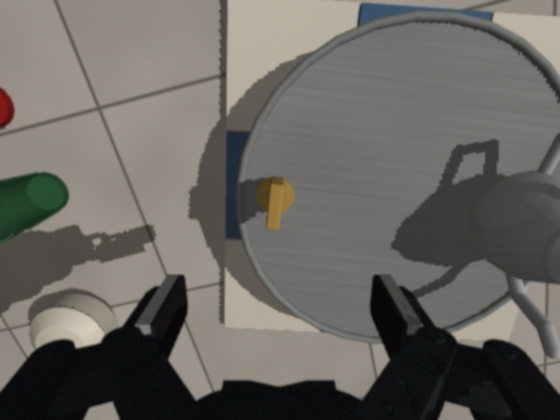

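Run:
```python
from h import *
d=load('w1'); hsv=cv2.cvtColor(d['color'],cv2.COLOR_RGB2HSV)
r=d['color'][165:240,240:315]; cv2.imwrite('pics/wz.png',cv2.resize(r,None,fx=8,fy=8,interpolation=cv2.INTER_CUBIC)[:,:,::-1])
print(hsv[180:232:3,262:300:4,2]); print(proj(d,[490,-39,125]),proj(d,[490,-39,97]))
```

```text
[[ 61  77  71  90  94 105 124 111 111 110]
 [ 75  79  76 103  99 105 150 123 113 111]
 [ 80  79  96 145 143 146 150 150 108 109]
 [ 77  78 103 148 148 160 152 152 114 109]
 [ 78  76 111 148 150 159 147 148 124 112]
 [ 78  75 120 147 150 155 150 151 132 112]
 [ 78  75 126 147 150 158 149 150 126 112]
 [ 78  77 134 148 151 155 149 149 117 112]
 [ 77  77 140 148 153 149 151 147 109 110]
 [ 75  77 143 148 153 148 147 120 111 111]
 [ 60  77 145 149 154 147 129 113 112 113]
 [ 98 101 148 149 155 121 114 114 114 113]
 [112  98 149 149 157 112 112 112 113 115]
 [110  98 148 149 158 112 113 111 112 112]
 [110 101 149 151 159 110 110 110 111 109]
 [111 105 150 151 158 113 113 112 112 112]
 [111 108 137 146 146 112 111 113 112 114]
 [111 109 111 111 110 111 112 111 112 111]]
(np.float64(276.077964653556), np.float64(210.1056946432989)) (np.float64(276.2952891504105), np.float64(200.02633895047705))
```

View pics/wz.png

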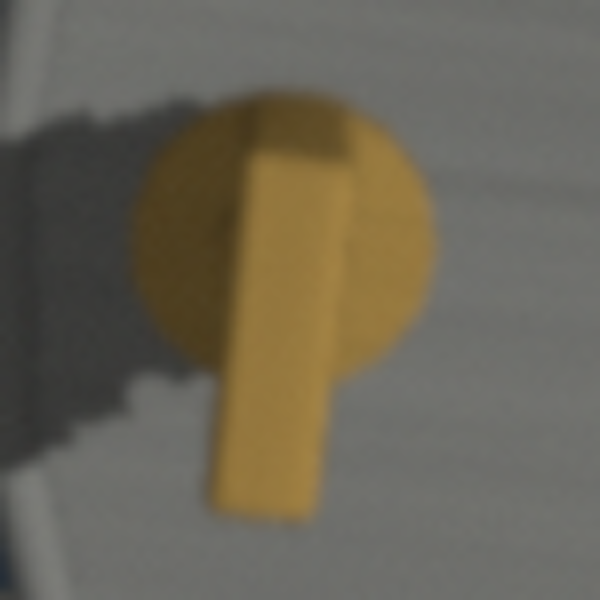

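Run:
```python
from h import *
d=load('w1');S=load('scene0');T=load('top0')
c=[onz(d,240+u/8-.5,165+v/8-.5,125) for u,v in((247,155),(350,160),(310,520),(212,515))]
c=np.array(c); print(c.round(1), c.mean(0)); print('len',np.linalg.norm(c[0]-c[3]),np.linalg.norm(c[0]-c[1]))
a=(c[0]+c[1])/2-(c[2]+c[3])/2; print('ang',np.arctan2(-a[1],-a[0]))
print('disc',[onz(d,275.1,194.3,z) for z in (76,80,85)])
# other views of bar top centre
print(tri((d,274.5,206.6),(T,275.2,243.7)))
print(proj(T,c.mean(0)),proj(S,c.mean(0)))
for p in c: print(proj(T,p),proj(S,p))
```

```text
[[467.7 -38.1 125. ]
 [470.6 -28.4 125. ]
 [506.9 -41.3 125. ]
 [503.9 -51.1 125. ]] [487.28455922 -39.71316527 125.        ]
len 38.50131997586113 10.185675959019914
ang -0.34319456155523353
disc [array([490.3710002 , -40.40478478,  76.        ]), array([489.26941161, -40.09024742,  80.        ]), array([487.89242588, -39.69707571,  85.        ])]
(array([489.54378922, -40.57521143, 115.88008631]), [np.float64(0.2592665408847534), np.float64(0.25926654088471596)])
(np.float64(274.63913937437826), np.float64(244.23797749463887)) (np.float64(292.9053576745593), np.float64(188.9931133580804))
(np.float64(273.7872528368816), np.float64(252.9027914324066)) (np.float64(293.9585680352119), np.float64(181.3523884950338))
(np.float64(269.4741065282406), np.float64(251.5499774669834)) (np.float64(298.539075015025), np.float64(182.7027719986078))
(np.float64(275.4959223807206), np.float64(235.60423140658287)) (np.float64(291.8182660538814), np.float64(196.81623170873948))
(np.float64(279.77499855913254), np.float64(236.9639021980447)) (np.float64(287.1747395553909), np.float64(195.3946492039476))
```

Call:
play_rows:
  motion:
    - {"linear": [-1, -4, -30], "delta_rot": [0, 0, -0.1], "grip": 85}
    - {"linear": [-1, -4, -60], "delta_rot": [0, 0, -0.1], "grip": 85}
    - {"linear": [-1, -4, -60], "delta_rot": [0, 0, -0.1], "grip": 85}
    - {"linear": [-1, -4, -60], "delta_rot": [0, 0, -0.1], "grip": 85}

```text
time_s: 2.58
position: [489.0, -39.9, 172.4]
tool_rot: [3.14, -0.0, 1.232]
contact_force: [0.6, 0.2, -0.6]
grip_width: 85.0
```

Run:
```python
from h import *
d=shot('wrist','w2'); s=status.sense(); print(s['position'],s['tool_rot'],s['contact_force'])
u,v=proj(d,[488.5,-40,120]); print(u,v); u=int(u)-60;v=int(v)-60; print(u,v)
r=d['color'][v:v+120,u:u+120]; cv2.imwrite('pics/wz2.png',cv2.resize(r,None,fx=5,fy=5,interpolation=cv2.INTER_CUBIC)[:,:,::-1])
```

```text
[489.04457009 -40.08589712 172.51436554] [ 3.14004667e+00 -4.91564198e-04  1.23169714e+00] [ 0.27680999  0.95569904 -0.23958302]
279.5200658797839 233.94993269460656
219 173
```

View pics/wz2.png

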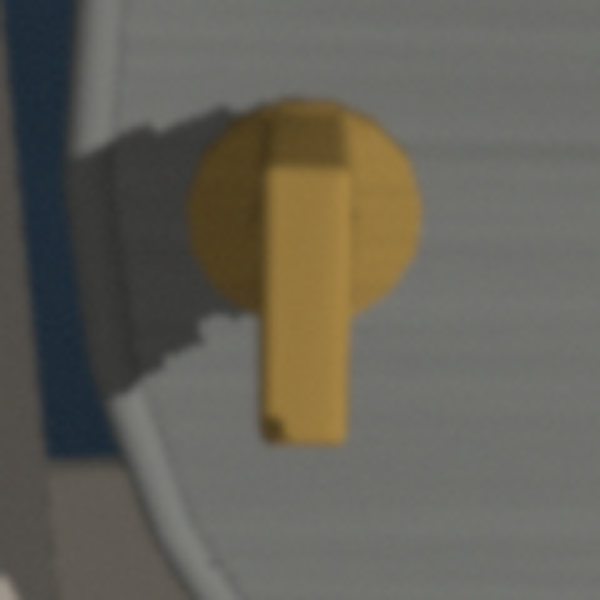

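Run:
```python
from h import *
d=load('w2');e=load('w1');T=load('top0');S=load('scene0')
A=[(219+u/5-.4,173+v/5-.4) for u,v in((265,165),(350,165),(347,442),(262,441))]
B=[(240+u/8-.45,165+v/8-.45) for u,v in((247,155),(350,160),(310,520),(212,515))]
P=[]
for a,b in zip(A,B):
    p,r=tri((d,*a),(e,*b)); P.append(p); print(p.round(1),r[0].round(2))
c=np.array(P).mean(0);print(c)
am=np.mean(A,0);bm=np.mean(B,0)
print('centre 4 views',tri((d,*am),(e,*bm),(T,275.0,243.9),(S,293.5,190)))
c=np.array([onz(d,*a,125) for a in A]);print(c.round(1),c.mean(0),np.linalg.norm(c[0]-c[3]),np.linalg.norm(c[0]-c[1]))
a=c[2]+c[3]-c[0]-c[1];print(np.arctan2(a[1],a[0]))
print('disc',onz(d,219+306/5-.4,173+212/5-.4,78))
```

```text
[470.5 -39.1 113.3] 0.03
[472.2 -28.4 119.3] 0.23
[509.7 -41.7 118.3] 0.3
[507.7 -52.7 114.9] 0.31
[490.03340382 -40.45912744 116.44631509]
centre 4 views (array([487.84281137, -39.5079667 , 121.8891747 ]), [np.float64(0.4754408379207504), np.float64(0.3073086527675985), np.float64(1.0890589187034612), np.float64(1.1915765784872636)])
[[467.  -37.6 125. ]
 [470.5 -27.7 125. ]
 [506.5 -40.5 125. ]
 [502.6 -50.9 125. ]] [486.62957673 -39.17463801 125.        ] 38.034815483883 10.488956352464903
-0.34856013059216207
disc [490.42007435 -40.30407012  78.        ]
```

Call:
play_rows:
  motion:
    - {"linear": [-0.5, 0.3, 0], "delta_rot": [0, 0, -0.01], "grip": 0}
    - {"linear": [-0.5, 0.3, 0], "delta_rot": [0, 0, -0.01], "grip": 0}
    - {"linear": [-0.5, 0.3, -10], "delta_rot": [0, 0, -0.01], "grip": 0}
    - {"linear": [-0.5, 0.3, -20], "delta_rot": [0, 0, -0.01], "grip": 0}
    - {"linear": [-0.5, 0.3, -40], "delta_rot": [0, 0, -0.01], "grip": 0}
    - {"linear": [-0.5, 0.3, -42], "delta_rot": [0, 0, -0.01], "grip": 0}
    - {"linear": [-0.5, 0.3, -42], "delta_rot": [0, 0, -0.01], "grip": 0}

```text
time_s: 3.5
position: [488.1, -40.2, 129.3]
tool_rot: [-3.141, 0.0, 1.221]
contact_force: [0.5, -0.2, 0.3]
grip_width: -0.1
```

Run:
```python
from h import *
d=shot('wrist','w3'); s=status.sense(); print(s['position'],s['tool_rot'],s['contact_force'],s['grip_width'],s['time_s'])
d=shot('wrist','w3'); s=status.sense(); print(s['position'],s['contact_force'])
```

```text
[488.1826613  -40.17797909 129.59760282] [3.14130406e+00 9.43680694e-06 1.22099431e+00] [ 0.32404771 -0.05171351 -0.28161668] 0.1920576840646466 3.55
[488.26317765 -40.18417898 129.70989083] [ 1.28655361 -0.00940832 -0.85706383]
```

View pics/w3.png

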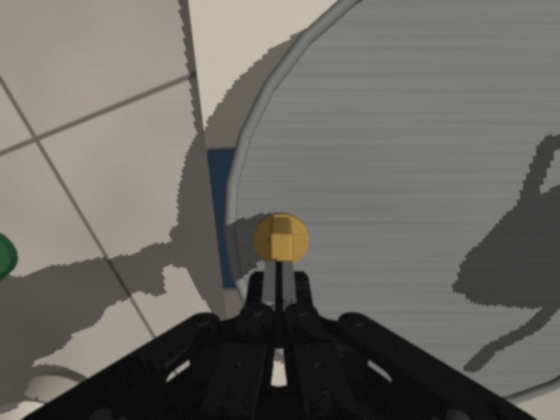

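Run:
```python
from h import *
d=load('w3')
r=d['color'][205:325,220:340]; cv2.imwrite('pics/wz3.png',cv2.resize(r,None,fx=5,fy=5,interpolation=cv2.INTER_CUBIC)[:,:,::-1])
s=status.sense()['position']
print([proj(d,[488.2,-40.2,z]) for z in (125,130,150)])
```

```text
[(np.float64(280.2328090876045), np.float64(271.2838780327225)), (np.float64(280.28160879784195), np.float64(276.3020550434054)), (np.float64(280.50912559753596), np.float64(299.6980868684491))]
```

View pics/wz3.png

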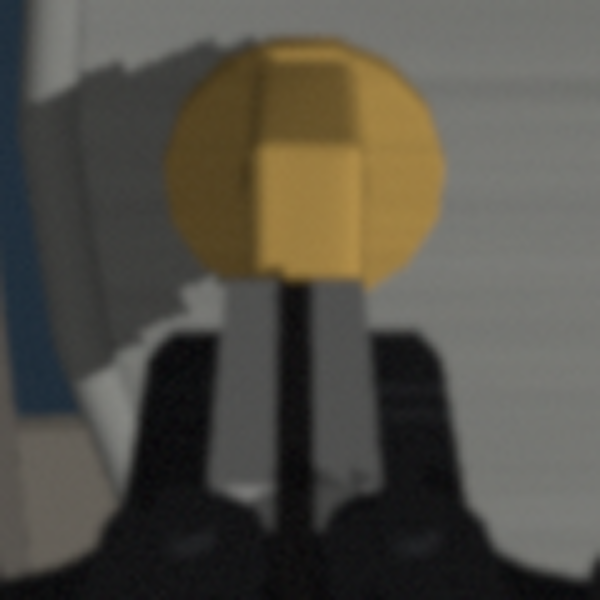

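The slot between the fingers is at zoom column 295 and the bar centre at 309. The tool is therefore about 1.5 mm off along tool x. I'll correct that and start probing.

```bash
cat >> h.py <<'E'
def avg(n=4):
    P=[];F=[];R=[];Q=[]
    for i in range(n):
        s=status.sense(); P.append(s['position']);F.append(s['contact_force']);R.append(s['tool_rot'][2]);Q.append(s['wrist_torque']); cams.read_camera('top')
    print('t',round(s['time_s'],2),'P',np.mean(P,0).round(2),'F',np.mean(F,0).round(2),'sd',np.std(F,0).round(2),'yaw',np.mean(R).round(3),'T',np.mean(Q,0).round(3),'g',round(s['grip_width'],1))
E
python3 -c "
from h import *
avg(5)"
```

```text
t 3.8 P [488.24 -40.18 129.67] F [ 0.05  0.2  -0.49] sd [0.81 0.5  0.5 ] yaw 1.221 T [ 0.002  0.016 -0.012] g 0.2
```

Call:
play_rows:
  motion:
    - {"linear": [0.5, 1.4, -1.5], "delta_rot": [0, 0, 0], "grip": 0}
    - {"linear": [0.5, 1.4, -3], "delta_rot": [0, 0, 0], "grip": 0}

```text
time_s: 4.1
position: [488.6, -38.6, 126.2]
tool_rot: [-3.142, 0.0, 1.221]
contact_force: [-0.5, 0.8, 0.3]
grip_width: -0.2
```

```bash
python3 -c "
from h import *
avg(4)"
```

```text
t 4.25 P [488.53 -38.71 126.1 ] F [-0.21  0.28  0.32] sd [0.3  0.55 0.4 ] yaw 1.221 T [-0.026 -0.01   0.014] g 0.1
```

Call:
play_rows:
  motion:
    - {"linear": [0, 0, -1], "delta_rot": [0, 0, 0], "grip": 0}

```text
time_s: 4.42
position: [488.6, -38.8, 125.3]
tool_rot: [3.141, 0.0, 1.221]
contact_force: [-0.9, -0.8, -0.1]
grip_width: 0.4
```

```bash
python3 -c "
from h import *
avg(4)"
```

```text
t 4.58 P [488.55 -38.8  125.2 ] F [-0.04 -0.21  0.21] sd [0.6  0.51 0.24] yaw 1.221 T [ 0.001 -0.011  0.012] g 0.0
```

Not in contact yet, and the force noise is about 0.3 N after averaging. I'll go on down.

Call:
play_rows:
  motion:
    - {"linear": [0, 0, -0.7], "delta_rot": [0, 0, 0], "grip": 0}

```text
time_s: 4.75
position: [488.6, -38.8, 124.6]
tool_rot: [3.141, 0.0, 1.221]
contact_force: [-0.1, 0.5, 0.4]
grip_width: 0.1
```

```bash
python3 -c "
from h import *
avg(5)"
```

```text
t 4.95 P [488.55 -38.77 124.53] F [ 0.01 -0.16  0.1 ] sd [0.37 0.36 0.33] yaw 1.221 T [ 0.018  0.014 -0.037] g 0.2
```

Call:
play_rows:
  motion:
    - {"linear": [0, 0, -0.7], "delta_rot": [0, 0, 0], "grip": 0}

```text
time_s: 5.12
position: [488.6, -38.8, 123.9]
tool_rot: [3.141, 0.0, 1.221]
contact_force: [-0.3, -1.4, 0.3]
grip_width: 0.1
```

```bash
python3 -c "
from h import *
avg(5)"
```

```text
t 5.33 P [488.54 -38.78 123.83] F [-0.07 -0.23 -0.03] sd [0.58 0.6  0.61] yaw 1.221 T [-0.014 -0.004  0.008] g -0.5
```

Call:
play_rows:
  motion:
    - {"linear": [0, 0, -0.7], "delta_rot": [0, 0, 0], "grip": 0}

```text
time_s: 5.5
position: [488.6, -38.8, 123.2]
tool_rot: [3.142, 0.0, 1.221]
contact_force: [0.2, 0.6, -0.2]
grip_width: 0.0
```

```bash
python3 -c "
from h import *
avg(5)"
```

```text
t 5.7 P [488.56 -38.79 123.13] F [0.17 0.31 0.13] sd [0.44 0.19 0.32] yaw 1.221 T [ 0.01   0.003 -0.009] g 0.1
```

Call:
play_rows:
  motion:
    - {"linear": [0, 0, -0.8], "delta_rot": [0, 0, 0], "grip": 0}

```text
time_s: 5.88
position: [488.6, -38.8, 122.4]
tool_rot: [3.141, 0.0, 1.221]
contact_force: [-0.2, 0.3, -0.3]
grip_width: -0.2
```

```bash
python3 -c "
from h import *
avg(5)"
```

```text
t 6.08 P [488.54 -38.77 122.32] F [ 0.18  0.22 -0.23] sd [0.47 0.21 0.52] yaw 1.221 T [ 0.001  0.007 -0.016] g 0.3
```

Call:
play_rows:
  motion:
    - {"linear": [0, 0, -0.8], "delta_rot": [0, 0, 0], "grip": 0}

```text
time_s: 6.25
position: [488.6, -38.8, 121.6]
tool_rot: [3.142, 0.0, 1.221]
contact_force: [0.0, -0.2, 0.2]
grip_width: -0.1
```

```bash
python3 -c "
from h import *
avg(5)
d=shot('wrist','w4')
r=d['color'][205:325,220:340]; cv2.imwrite('pics/wz4.png',cv2.resize(r,None,fx=5,fy=5,interpolation=cv2.INTER_CUBIC)[:,:,::-1])
"
```

```text
t 6.45 P [488.55 -38.79 121.52] F [ 0.23  0.13 -0.1 ] sd [0.28 0.23 0.55] yaw 1.221 T [ 0.016 -0.009  0.009] g -0.2
```

View pics/wz4.png

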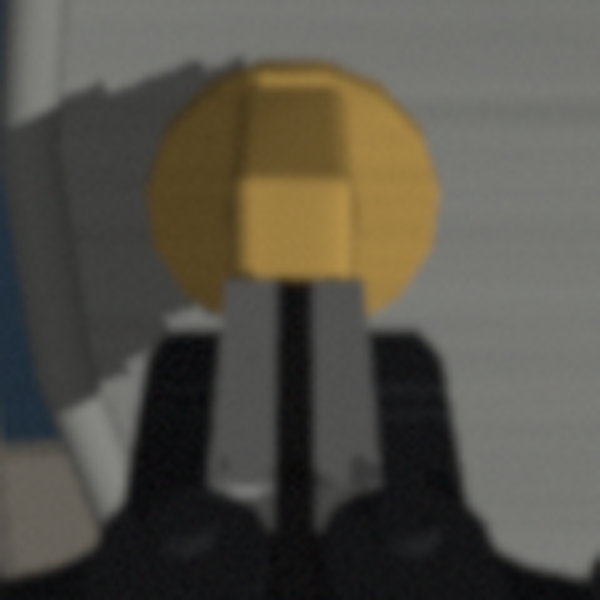

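Laterally aligned now, with the bar and the fingers both centred at zoom column 296. There is still no contact at 121.5. I'll continue in small steps.

Call:
play_rows:
  motion:
    - {"linear": [0, 0, -1], "delta_rot": [0, 0, 0], "grip": 0}

```text
time_s: 6.68
position: [488.6, -38.8, 120.6]
tool_rot: [3.141, 0.0, 1.221]
contact_force: [-0.4, -2.1, 5.1]
grip_width: -0.2
```

```bash
python3 -c "
from h import *
avg(4)"
```

```text
t 6.83 P [488.59 -38.86 120.58] F [-0.66 -1.28  3.98] sd [0.2  0.71 0.68] yaw 1.221 T [-0.167  0.086  0.009] g 0.2
```

Call:
play_rows:
  motion:
    - {"linear": [0, 0, -1], "delta_rot": [0, 0, 0], "grip": 0}

```text
time_s: 7.0
position: [488.5, -39.2, 119.7]
tool_rot: [3.141, 0.001, 1.221]
contact_force: [-2.3, -5.9, 8.1]
grip_width: 0.6
```

```bash
python3 -c "
from h import *
avg(4)"
```

```text
t 7.15 P [488.41 -39.29 119.64] F [-2.03 -4.1   6.46] sd [0.23 1.08 1.02] yaw 1.221 T [-0.912  0.386 -0.001] g -0.1
```

Call:
play_rows:
  motion:
    - {"linear": [0, 0, -1], "delta_rot": [0, 0, 0], "grip": 0}

```text
time_s: 7.32
position: [488.3, -39.6, 118.8]
tool_rot: [3.141, 0.001, 1.22]
contact_force: [-4.5, -7.4, 13.7]
grip_width: 0.1
```

```bash
python3 -c "
from h import *
avg(4)"
```

```text
t 7.47 P [488.3  -39.72 118.81] F [-3.64 -6.69 12.88] sd [0.51 0.67 0.47] yaw 1.22 T [-1.509  0.778 -0.009] g -0.1
```

Readings with lateral drag taken out (F_z − 0.84·F_lat): 2.8, 2.6, 6.5 N. So the bar top is at about 120.75 and the foot touches its tile after about 1.1 mm of dip. I'll lift off, open to fork width, and check the alignment.

Call:
play_rows:
  motion:
    - {"linear": [0, 0, 3], "delta_rot": [0, 0, 0], "grip": 0}
    - {"linear": [0, 0, 14], "delta_rot": [0, 0, 0], "grip": 20}
    - {"linear": [0, 0, 14], "delta_rot": [0, 0, 0], "grip": 20}
    - {"linear": [0, 0, 14], "delta_rot": [0, 0, 0], "grip": 20}

```text
time_s: 8.02
position: [488.6, -38.7, 132.6]
tool_rot: [3.142, 0.0, 1.221]
contact_force: [0.2, 0.4, 0.0]
grip_width: 20.2
```

```bash
python3 -c "
from h import *
avg(3)
d=shot('wrist','w5')
r=d['color'][205:325,220:340]; cv2.imwrite('pics/wz5.png',cv2.resize(r,None,fx=5,fy=5,interpolation=cv2.INTER_CUBIC)[:,:,::-1])
"
```

```text
t 8.12 P [488.52 -38.75 132.49] F [-0.13 -0.01 -0.16] sd [0.28 0.45 0.35] yaw 1.221 T [ 0.008  0.027 -0.01 ] g 20.0
```

View pics/wz5.png

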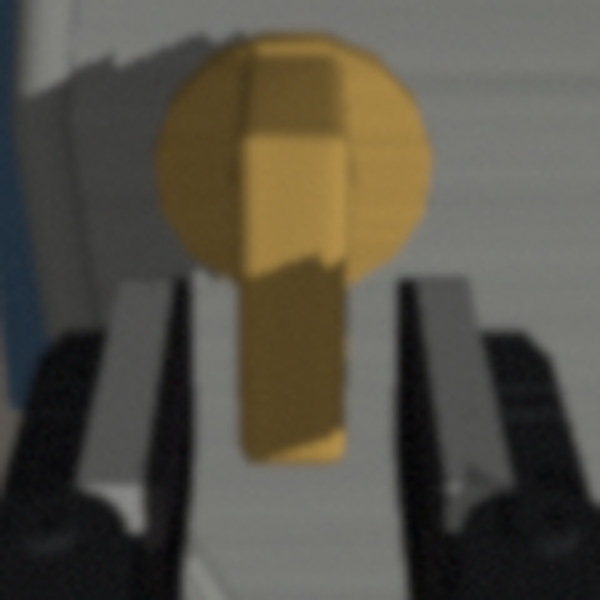

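```bash
python3 -c "
from h import *
d=load('w5')
y=1.221; tx=np.array([np.cos(y),np.sin(y),0]); ty=np.array([np.sin(y),-np.cos(y),0]); t=np.array([488.52,-38.75,132.49])
for z in (0,2): print('pad edge pred', proj(d,t-11*ty+[0,0,z]),'seen row 260.6')
for z in (120.75,): 
  a=onz(d,220+293.5/5,205+135/5,z);b=onz(d,220+293.5/5,205+461/5,z); m=(a+b)/2; print(a,b,np.linalg.norm(a-b),m, 'rel tool', (m-t)@tx,(m-t)@ty)
  print(proj(d,t-[0,0,11.7]))
d4=load('w4'); t4=np.array([488.55,-38.8,121.5]); print(proj(d4,t4-11*ty), 'seen',205+280/5)
for f,(u,v) in dict(w2=(219+306/5-.4,173+(165+441)/10-.4+0),w1=(274.5,206.6)).items(): print(f,onz(load(f),u if f=='w1' else 280,v if f=='w1' else 173+303/5-.4,120.75))
"
```

```text
pad edge pred (np.float64(280.3492273782553), np.float64(256.22969258960876)) seen row 260.6
pad edge pred (np.float64(280.37007458608815), np.float64(258.11886946230067)) seen row 260.6
[470.47749639 -33.01654054 120.75      ] [507.17439098 -46.439253   120.75      ] 39.07468851842951 [488.82594368 -39.72789677 120.75      ] rel tool -0.8138289347634362 0.622548063089015
(np.float64(280.2227251881653), np.float64(264.7846505528845))
(np.float64(280.26025283521346), np.float64(256.00023980150235)) seen 261.0
w2 [487.80396975 -39.42662948 120.75      ]
w1 [488.12885514 -39.90386867 120.75      ]
```

Call:
play_rows:
  motion:
    - {"linear": [-0.6, 0.2, -10], "delta_rot": [0, 0, 0], "grip": 20}
    - {"linear": [-0.6, 0.2, -22], "delta_rot": [0, 0, 0], "grip": 20}
    - {"linear": [-0.6, 0.2, -33], "delta_rot": [0, 0, 0], "grip": 20}
    - {"linear": [-0.6, 0.2, -33], "delta_rot": [0, 0, 0], "grip": 15}
    - {"linear": [-0.6, 0.2, -33], "delta_rot": [0, 0, 0], "grip": 15}

```text
time_s: 8.85
position: [488.0, -38.6, 99.6]
tool_rot: [3.142, 0.0, 1.221]
contact_force: [0.1, -0.1, -0.0]
grip_width: 15.1
```

```bash
python3 -c "
from h import *
avg(4)"
```

```text
t 9.0 P [488.08 -38.58  99.79] F [ 0.39 -0.03  0.33] sd [0.22 0.26 0.34] yaw 1.221 T [-0.03  -0.002 -0.001] g 15.2
```

No contact. I'll turn about half way and look at the torque and lateral force.

Call:
play_rows:
  motion:
    - {"linear": [0, 0, 0], "delta_rot": [0, 0, -0.1], "grip": 15}
    - {"linear": [0, 0, 0], "delta_rot": [0, 0, -0.2], "grip": 15}
    - {"linear": [0, 0, 0], "delta_rot": [0, 0, -0.3], "grip": 15}
    - {"linear": [0, 0, 0], "delta_rot": [0, 0, -0.4], "grip": 15}
    - {"linear": [0, 0, 0], "delta_rot": [0, 0, -0.5], "grip": 15}

```text
time_s: 9.68
position: [488.3, -38.5, 99.8]
tool_rot: [3.141, -0.001, 0.718]
contact_force: [0.6, 0.5, -0.5]
grip_width: 14.9
```

```bash
python3 -c "
from h import *
avg(4)
d=shot('wrist','w6')
r=d['color'][205:325,220:340]; cv2.imwrite('pics/wz6.png',cv2.resize(r,None,fx=5,fy=5,interpolation=cv2.INTER_CUBIC)[:,:,::-1])
"
```

```text
t 9.82 P [488.23 -38.47  99.77] F [ 1.43 -0.08 -0.18] sd [0.53 0.53 0.57] yaw 0.718 T [ 0.067 -0.231  0.012] g 14.9
```

View pics/wz6.png

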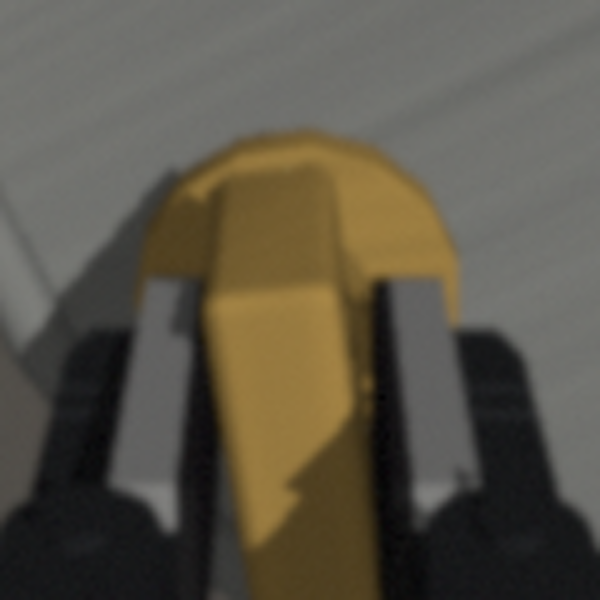

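Call:
play_rows:
  motion:
    - {"linear": [0.3, 0, 0], "delta_rot": [0, 0, -0.1], "grip": 15}
    - {"linear": [0.6, 0, 0], "delta_rot": [0, 0, -0.2], "grip": 15}
    - {"linear": [0.6, 0, 0], "delta_rot": [0, 0, -0.3], "grip": 15}
    - {"linear": [0.6, 0, 0], "delta_rot": [0, 0, -0.4], "grip": 15}
    - {"linear": [0.6, 0, 0], "delta_rot": [0, 0, -0.5], "grip": 15}
    - {"linear": [0.6, 0, 0], "delta_rot": [0, 0, -0.63], "grip": 15}
    - {"linear": [0.6, 0, 0], "delta_rot": [0, 0, -0.63], "grip": 15}

```text
time_s: 10.8
position: [488.8, -38.3, 99.7]
tool_rot: [-3.141, -0.0, 0.093]
contact_force: [2.7, 2.6, 1.7]
grip_width: 15.0
```

```bash
python3 -c "
from h import *
avg(4)
d=shot('wrist','w7')
r=d['color'][205:325,220:340]; cv2.imwrite('pics/wz7.png',cv2.resize(r,None,fx=5,fy=5,interpolation=cv2.INTER_CUBIC)[:,:,::-1])
"
```

```text
t 10.95 P [488.79 -38.34  99.65] F [3.22 3.38 1.93] sd [0.41 0.59 0.36] yaw 0.095 T [ 0.746 -0.711  0.1  ] g 15.0
```

View pics/wz7.png

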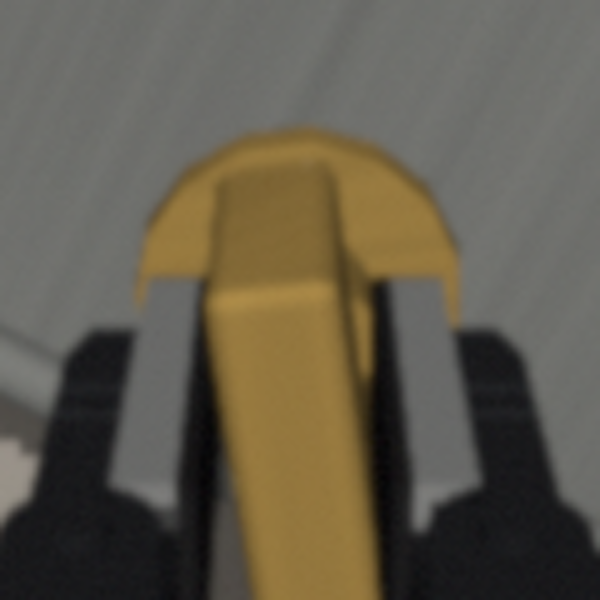

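Call:
play_rows:
  motion:
    - {"linear": [0.4, 0.4, 0], "delta_rot": [0, 0, 0.12], "grip": 20}
    - {"linear": [0.4, 0.4, 0], "delta_rot": [0, 0, 0.12], "grip": 20}
    - {"linear": [0.4, 0.4, 10], "delta_rot": [0, 0, 0.12], "grip": 20}
    - {"linear": [0.4, 0.4, 24], "delta_rot": [0, 0, 0.12], "grip": 20}
    - {"linear": [0.4, 0.4, 32], "delta_rot": [0, 0, 0.12], "grip": 20}
    - {"linear": [0.4, 0.4, 32], "delta_rot": [0, 0, 0.12], "grip": 20}

```text
time_s: 11.8
position: [489.3, -38.1, 132.3]
tool_rot: [3.141, -0.001, 0.211]
contact_force: [-0.5, 0.2, 0.0]
grip_width: 19.9
```

```bash
python3 -c "
from h import *
avg(4)
d=shot('wrist','w8')
r=d['color'][205:325,220:340]; cv2.imwrite('pics/wz8.png',cv2.resize(r,None,fx=5,fy=5,interpolation=cv2.INTER_CUBIC)[:,:,::-1])
shot('top','top8');shot('scene','scene8')
"
```

```text
t 11.95 P [489.02 -38.11 131.74] F [0.1  0.05 0.12] sd [0.52 0.16 0.47] yaw 0.211 T [0.015 0.009 0.019] g 20.1
```

View pics/wz8.png

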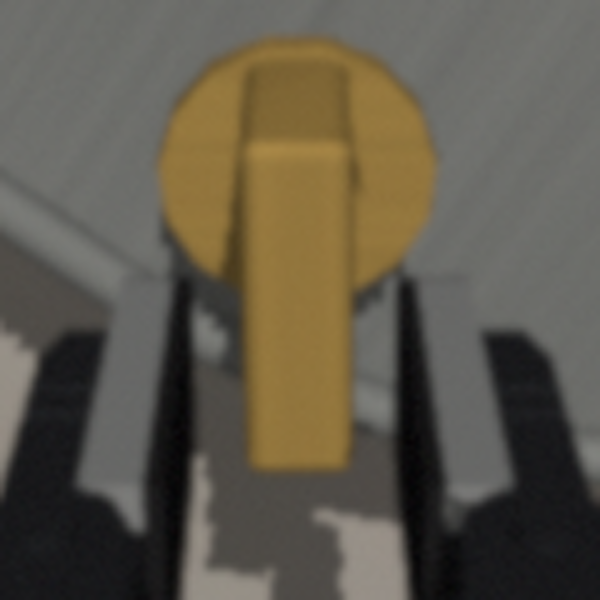

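```bash
python3 -c "
from h import *
def rel(f,rows,u,t,y,z=120.75):
  d=load(f); tx=np.array([np.cos(y),np.sin(y),0]); ty=np.array([np.sin(y),-np.cos(y),0]); t=np.array(t)
  a=onz(d,220+u/5-.4,205+rows[0]/5-.4,z);b=onz(d,220+u/5-.4,205+rows[1]/5-.4,z);m=(a+b)/2-t
  return np.array([m@tx,m@ty]),np.array([tx[:2],ty[:2]])
A=np.zeros((4,4));B=np.zeros(4)
for i,(f,r,u,t,y) in enumerate((('w5',(135,461),293.5,(488.52,-38.75,132.5),1.221),('w8',(143,468),298.5,(489.02,-38.11,131.74),.211))):
  m,R=rel(f,r,u,t,y); print(f,m)
  A[2*i:2*i+2,:2]=R; A[2*i:2*i+2,2:]=np.eye(2); B[2*i:2*i+2]=m+R@np.array(t[:2])
print(np.linalg.solve(A,B))
for n in ('top','scene'):
  a=load(n+'0')['color'];b=load(n+'8')['color']
  cv2.imwrite('pics/cmp_%s.png'%n,np.hstack([a[120:330,120:400] if n=='top' else a[150:350,230:480],b[120:330,120:400] if n=='top' else b[150:350,230:480]])[:,:,::-1])
"
```

```text
w5 [-1.02746641  0.38211919]
w8 [-0.15609156  1.37771818]
[ 4.89163691e+02 -4.02369879e+01  1.48876307e-01 -7.32191552e-01]
```

View pics/cmp_top.png

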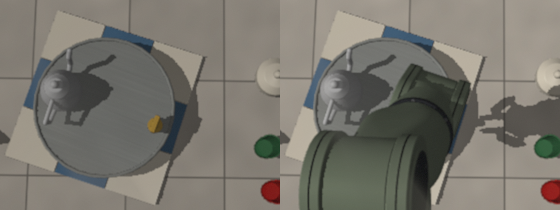

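Call:
play_rows:
  motion:
    - {"linear": [0, 0, 0], "delta_rot": [0, 0, 0], "grip": 0}
    - {"linear": [0, 0, 0], "delta_rot": [0, 0, 0], "grip": 0}
    - {"linear": [0, 0, -5], "delta_rot": [0, 0, 0], "grip": 0}
    - {"linear": [0, 0, -9.8], "delta_rot": [0, 0, 0], "grip": 0}
    - {"linear": [0, 0, -10.3], "delta_rot": [0, 0, 0], "grip": 0}

```text
time_s: 12.78
position: [488.8, -38.2, 120.9]
tool_rot: [-3.141, 0.001, 0.211]
contact_force: [-1.1, 0.9, 1.5]
grip_width: -0.0
```

```bash
python3 -c "
from h import *
avg(4)"
```

```text
t 12.93 P [488.89 -38.19 121.08] F [-0.15 -0.06  0.47] sd [0.58 0.72 0.61] yaw 0.211 T [0.04  0.032 0.008] g 0.0
```

Call:
play_rows:
  motion:
    - {"linear": [0, 0, -0.5], "delta_rot": [0, 0, 0], "grip": 0}

```text
time_s: 13.1
position: [489.0, -38.2, 120.8]
tool_rot: [3.142, -0.0, 0.211]
contact_force: [-0.6, -0.2, 2.8]
grip_width: -0.0
```

```bash
python3 -c "
from h import *
avg(5)"
```

```text
t 13.3 P [488.99 -38.2  120.84] F [-0.79 -0.41  2.43] sd [0.49 0.37 0.25] yaw 0.211 T [-0.075  0.086  0.003] g -0.1
```

Call:
play_rows:
  motion:
    - {"linear": [0, 0, -0.4], "delta_rot": [0, 0, 0], "grip": 0}

```text
time_s: 13.48
position: [489.0, -38.3, 120.5]
tool_rot: [3.141, -0.0, 0.211]
contact_force: [-1.6, -1.5, 9.1]
grip_width: 0.2
```

```bash
python3 -c "
from h import *
avg(5)"
```

```text
t 13.68 P [489.   -38.31 120.56] F [-1.35 -1.02  8.53] sd [0.75 0.35 0.45] yaw 0.211 T [-0.157  0.358  0.032] g -0.2
```

Call:
play_rows:
  motion:
    - {"linear": [-0.1, -0.3, -0.5], "delta_rot": [0, 0, 0], "grip": 0}

```text
time_s: 13.85
position: [488.9, -38.6, 120.2]
tool_rot: [3.141, -0.0, 0.211]
contact_force: [-2.4, -1.2, 11.3]
grip_width: 0.0
```

```bash
python3 -c "
from h import *
avg(6)"
```

```text
t 14.1 P [488.92 -38.59 120.17] F [-1.9  -0.89 11.27] sd [0.32 0.19 0.34] yaw 0.211 T [-0.108  0.418  0.002] g 0.0
```

Loaded contact is confirmed. At the same depth where I read 4.0 N before, I now read about 8.5 N, with roughly 4.5–7 N/mm of stiffness. That puts the screw foot at about 4.6 N (4–6), which fits the intended 2.12 mm lowering against the 1.1 mm gap. I'll release the knob and go to the glass.

Call:
play_rows:
  motion:
    - {"linear": [0, 0, 2], "delta_rot": [0, 0, 0], "grip": 0}
    - {"linear": [0, 0, 40], "delta_rot": [0, 0, 0], "grip": 0}
    - {"linear": [0, 0, 90], "delta_rot": [0, 0, 0], "grip": 85}
    - {"linear": [-8, -45, 110], "delta_rot": [0, 0, -0.15], "grip": 85}
    - {"linear": [-16, -100, 110], "delta_rot": [0, 0, -0.3], "grip": 85}
    - {"linear": [-24, -155, 110], "delta_rot": [0, 0, -0.45], "grip": 85}
    - {"linear": [-34, -210, 110], "delta_rot": [0, 0, -0.54], "grip": 85}
    - {"linear": [-40, -250, 110], "delta_rot": [0, 0, -0.54], "grip": 85}
    - {"linear": [-45, -269, 110], "delta_rot": [0, 0, -0.54], "grip": 85}
    - {"linear": [-45, -269, 110], "delta_rot": [0, 0, -0.54], "grip": 85}
    - {"linear": [-45, -269, 110], "delta_rot": [0, 0, -0.54], "grip": 85}

```text
time_s: 15.52
position: [444.2, -306.5, 229.8]
tool_rot: [-3.141, 0.0, -0.328]
contact_force: [0.6, 0.3, -0.8]
grip_width: 85.1
```

```bash
python3 -c "
from h import *
avg(2)
shot('wrist','w9');shot('top','top9');shot('scene','scene9')
"
```

```text
t 15.57 P [ 444.24 -306.47  229.8 ] F [ 0.43  0.46 -0.55] sd [0.12 0.18 0.22] yaw -0.328 T [ 0.009  0.023 -0.003] g 84.7
```

View pics/w9.png

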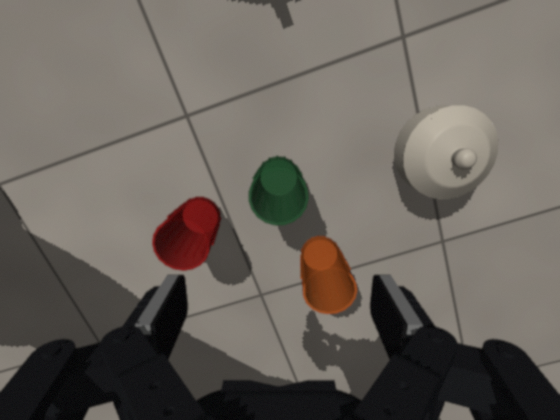

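View pics/scene9.png

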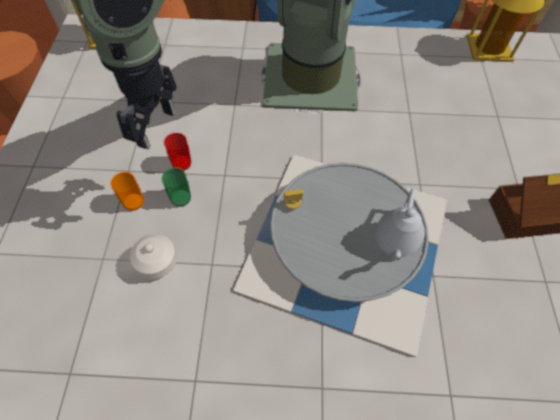

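```bash
python3 -c "
from h import *
d=load('w9'); hsv=cv2.cvtColor(d['color'],cv2.COLOR_RGB2HSV); m=cv2.inRange(hsv,(55,90,15),(90,255,255))
c=max(cv2.findContours(m,0,1)[0],key=cv2.contourArea); print(cv2.boundingRect(c))
x,y,w,h=cv2.boundingRect(c); cv2.imwrite('pics/gz.png',cv2.resize(d['color'][145:235,235:325],None,fx=6,fy=6,interpolation=cv2.INTER_CUBIC)[:,:,::-1])
for z,u,v in ((0,279,178),(88,x+w/2-.5,y+h-29)): print(onz(d,u,v,z))
print(onz(d,x,195,88),onz(d,x+w-1,195,88), onz(d,279,y+h-1,88),onz(d,279,y,0))
for n in ('top','scene'):
  a=load(n+'0')['color'].astype(int);b=load(n+'9')['color'].astype(int)
  sl=(slice(150,310),slice(150,300)) if n=='top' else (slice(160,300),slice(265,435))
  D=np.abs(a-b).sum(2)[sl]; print(n,(D>60).sum(), D.mean())
  cv2.imwrite('pics/c_%s.png'%n,cv2.resize(np.clip(D*2,0,255).astype(np.uint8),None,fx=3,fy=3))
"
```

```text
(250, 157, 58, 68)
[ 443.46866195 -310.77157528    0.        ]
[ 444.14595989 -307.05723731   88.        ]
[ 419.81309136 -297.75453335   88.        ] [ 469.09046193 -314.55956227   88.        ] [ 435.73006054 -333.18664424   88.        ] [ 451.4250065  -287.40964996    0.        ]
top 334 33.54025
scene 255 6.591512605042017
```

View pics/gz.png

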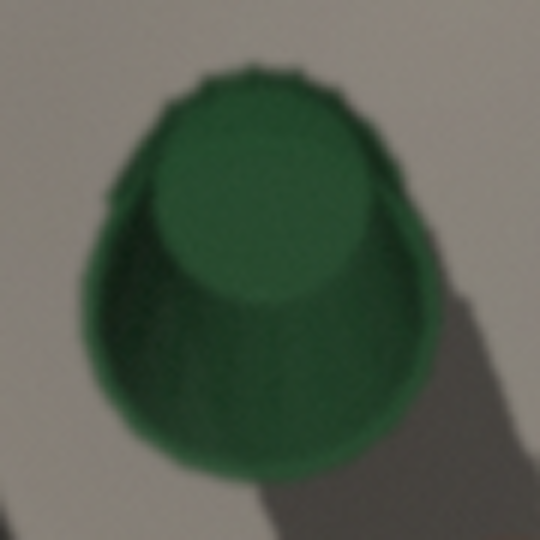

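View pics/c_scene.png

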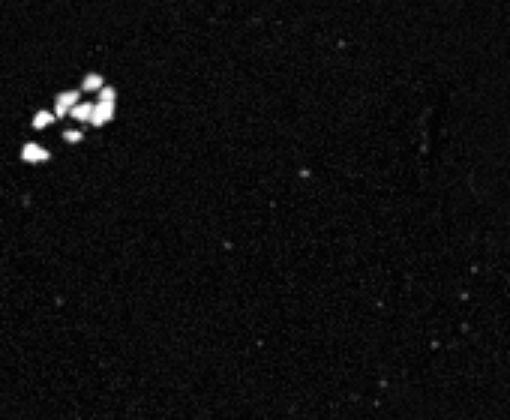

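The tray and teapot are unmoved: the before/after difference shows only the knob. The glass is upright and centred near (443.4, −309.5). I'll grasp it now.

Call:
play_rows:
  motion:
    - {"linear": [-0.8, -3, -40], "delta_rot": [0, 0, 0], "grip": 85}
    - {"linear": [-0.8, -3, -90], "delta_rot": [0, 0, 0], "grip": 85}
    - {"linear": [-0.8, -3, -140], "delta_rot": [0, 0, 0], "grip": 85}
    - {"linear": [-0.8, -3, -180], "delta_rot": [0, 0, 0], "grip": 85}
    - {"linear": [-0.8, -3, -196], "delta_rot": [0, 0, 0], "grip": 80}
    - {"linear": [-0.8, -3, -196], "delta_rot": [0, 0, 0], "grip": 66}

```text
time_s: 16.52
position: [443.1, -310.4, 33.9]
tool_rot: [-3.141, 0.001, -0.329]
contact_force: [-0.4, -0.3, 0.6]
grip_width: 66.4
```

```bash
python3 -c "
from h import *
avg(2)
shot('wrist','w10');shot('scene','scene10')
"
```

```text
t 16.57 P [ 443.22 -310.57   34.36] F [-0.24  0.27  0.84] sd [0.21 0.58 0.23] yaw -0.329 T [-0.025  0.027  0.02 ] g 66.4
```

View pics/w10.png

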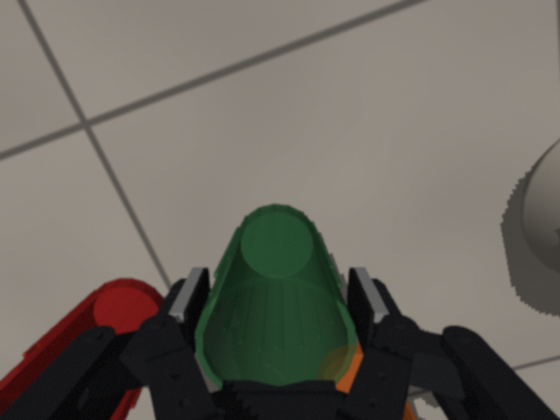

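The glass sits centred between the fingers, with its rim at columns 197–355 and the pads at 208–348. Closing.

Call:
play_rows:
  motion:
    - {"linear": [0, 0, 0], "delta_rot": [0, 0, 0], "grip": 56}
    - {"linear": [0, 0, 0], "delta_rot": [0, 0, 0], "grip": 46}
    - {"linear": [0, 0, 0], "delta_rot": [0, 0, 0], "grip": 46}
    - {"linear": [0, 0, 0], "delta_rot": [0, 0, 0], "grip": 46}

```text
time_s: 17.23
position: [443.1, -310.7, 35.1]
tool_rot: [3.141, -0.001, -0.329]
contact_force: [-5.5, 2.0, 20.6]
grip_width: 53.8
```

Call:
play_rows:
  motion:
    - {"linear": [0, 0, 10], "delta_rot": [0, 0, 0], "grip": 46}
    - {"linear": [0, 0, 40], "delta_rot": [0, 0, 0], "grip": 46}
    - {"linear": [0, 0, 90], "delta_rot": [0, 0, 0], "grip": 46}
    - {"linear": [0, 0, 140], "delta_rot": [0, 0, 0], "grip": 46}
    - {"linear": [0, 0, 166], "delta_rot": [0, 0, 0], "grip": 46}
    - {"linear": [0, 0, 166], "delta_rot": [0, 0, 0], "grip": 46}
    - {"linear": [0, 0, 166], "delta_rot": [0, 0, 0], "grip": 46}

```text
time_s: 18.1
position: [442.8, -310.1, 199.2]
tool_rot: [-3.141, 0.001, -0.329]
contact_force: [-0.5, 0.9, -1.7]
grip_width: 53.8
```

```bash
python3 -c "
from h import *
avg(5)
shot('wrist','w11');shot('scene','scene11');shot('top','top11')
"
```

```text
t 18.3 P [ 442.77 -310.23  199.06] F [-0.22 -0.11 -1.89] sd [0.57 0.71 0.27] yaw -0.329 T [0.003 0.016 0.001] g 53.4
```

View pics/scene11.png

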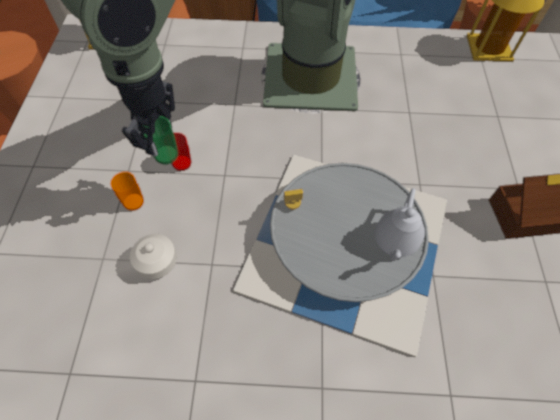

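View pics/top11.png

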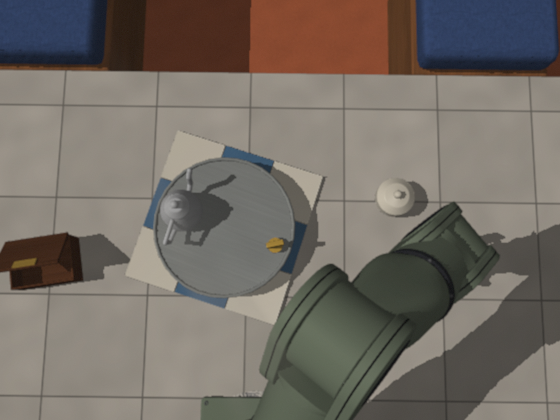

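Call:
play_rows:
  motion:
    - {"linear": [6, 25, 5], "delta_rot": [0, 0, 0], "grip": 46}
    - {"linear": [17, 73, 10], "delta_rot": [0, 0, 0], "grip": 46}
    - {"linear": [29, 122, 10], "delta_rot": [0, 0, 0], "grip": 46}
    - {"linear": [40, 170, 10], "delta_rot": [0, 0, 0], "grip": 46}
    - {"linear": [51, 219, 10], "delta_rot": [0, 0, 0], "grip": 46}
    - {"linear": [63, 267, 10], "delta_rot": [0, 0, 0], "grip": 46}
    - {"linear": [74, 315, 10], "delta_rot": [0, 0, 0], "grip": 46}
    - {"linear": [84, 358, 10], "delta_rot": [0, 0, 0], "grip": 46}
    - {"linear": [91, 388, 10], "delta_rot": [0, 0, 0], "grip": 46}
    - {"linear": [91, 388, 0], "delta_rot": [0, 0, 0], "grip": 46}
    - {"linear": [91, 388, -25], "delta_rot": [0, 0, 0], "grip": 46}
    - {"linear": [91, 388, -25], "delta_rot": [0, 0, 0], "grip": 46}

```text
time_s: 20.0
position: [533.3, 76.7, 173.8]
tool_rot: [3.14, 0.002, -0.33]
contact_force: [-0.0, 0.5, -2.2]
grip_width: 53.7
```

```bash
python3 -c "
from h import *
avg(3)
shot('wrist','w12');shot('scene','scene12');shot('top','top12')
"
```

```text
t 20.1 P [533.77  76.77 174.65] F [-0.4   0.06 -1.93] sd [0.26 0.32 0.21] yaw -0.33 T [-0.028  0.002  0.012] g 53.6
```

View pics/scene12.png

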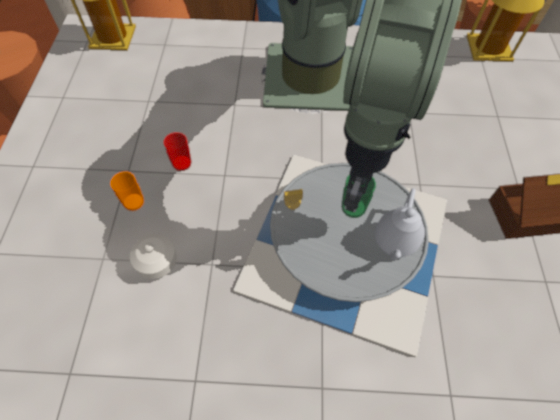

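View pics/w12.png

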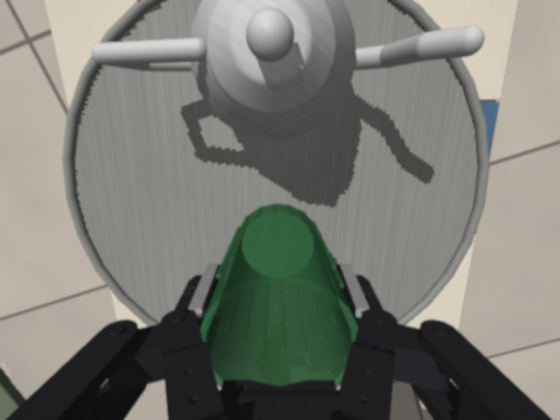

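Call:
play_rows:
  motion:
    - {"linear": [0, 0, -20], "delta_rot": [0, 0, 0], "grip": 46}
    - {"linear": [0, 0, -45], "delta_rot": [0, 0, 0], "grip": 46}
    - {"linear": [0, 0, -62], "delta_rot": [0, 0, 0], "grip": 46}
    - {"linear": [0, 0, -69], "delta_rot": [0, 0, 0], "grip": 46}
    - {"linear": [0, 0, -70], "delta_rot": [0, 0, 0], "grip": 46}

```text
time_s: 20.92
position: [534.2, 77.5, 105.1]
tool_rot: [-3.141, -0.0, -0.329]
contact_force: [-0.8, 0.0, -0.4]
grip_width: 53.7
```

```bash
python3 -c "
from h import *
avg(3)
shot('wrist','w13');shot('scene','scene13');
"
```

```text
t 21.02 P [534.26  77.5  105.28] F [-0.12 -0.01 -1.59] sd [0.67 0.63 0.83] yaw -0.329 T [-0.016 -0.003  0.004] g 53.7
```

View pics/w13.png

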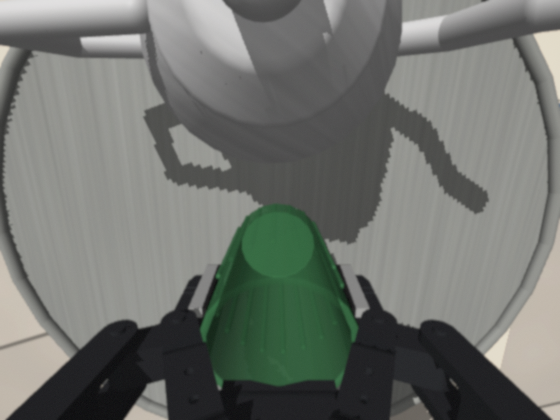

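The glass is clear of the teapot and centred between the tray's rims. I'll lower it with force checks.

Call:
play_rows:
  motion:
    - {"linear": [0, 0, -1], "delta_rot": [0, 0, 0], "grip": 46}
    - {"linear": [0, 0, -2], "delta_rot": [0, 0, 0], "grip": 46}

```text
time_s: 21.42
position: [534.1, 77.5, 102.9]
tool_rot: [-3.142, 0.0, -0.329]
contact_force: [-0.1, 0.7, -2.5]
grip_width: 53.9
```

Call:
play_rows:
  motion:
    - {"linear": [0, 0, -0.7], "delta_rot": [0, 0, 0], "grip": 46}
    - {"linear": [0, 0, -0.7], "delta_rot": [0, 0, 0], "grip": 46}

```text
time_s: 21.68
position: [534.0, 77.5, 102.1]
tool_rot: [3.142, 0.0, -0.329]
contact_force: [0.5, 0.4, -1.6]
grip_width: 53.8
```

Call:
play_rows:
  motion:
    - {"linear": [0, 0, -0.7], "delta_rot": [0, 0, 0], "grip": 46}
    - {"linear": [0, 0, -0.7], "delta_rot": [0, 0, 0], "grip": 46}

```text
time_s: 21.92
position: [534.0, 77.5, 101.4]
tool_rot: [3.142, 0.0, -0.329]
contact_force: [-0.2, 0.7, -1.5]
grip_width: 53.6
```

```bash
python3 -c "
from h import *
avg(4)
"
```

```text
t 22.07 P [534.05  77.52 101.46] F [-0.04  0.28 -1.63] sd [0.22 0.27 0.18] yaw -0.329 T [-0.025  0.001  0.004] g 53.5
```

Call:
play_rows:
  motion:
    - {"linear": [0, 0, -0.6], "delta_rot": [0, 0, 0], "grip": 46}
    - {"linear": [0, 0, -0.6], "delta_rot": [0, 0, 0], "grip": 46}

```text
time_s: 22.38
position: [534.1, 77.6, 101.1]
tool_rot: [-3.141, -0.0, -0.329]
contact_force: [-1.5, 0.5, 3.4]
grip_width: 54.0
```

Call:
play_rows:
  motion:
    - {"linear": [0, 0, -0.5], "delta_rot": [0, 0, 0], "grip": 46}
    - {"linear": [0, 0, -0.5], "delta_rot": [0, 0, 0], "grip": 46}

```text
time_s: 22.62
position: [534.2, 77.7, 100.9]
tool_rot: [-3.141, -0.0, -0.329]
contact_force: [-4.0, 1.4, 12.1]
grip_width: 53.5
```

```bash
python3 -c "
from h import *
avg(4)
"
```

```text
t 22.77 P [534.16  77.66 100.93] F [-3.83  1.   12.7 ] sd [0.42 0.52 0.53] yaw -0.329 T [0.224 0.666 0.019] g 53.3
```

Contact came at 101.1, which matches a 66 mm floor. I'll ease off 0.5 mm and then open.

Call:
play_rows:
  motion:
    - {"linear": [0, 0, 0.5], "delta_rot": [0, 0, 0], "grip": 46}
    - {"linear": [0, 0, 0.5], "delta_rot": [0, 0, 0], "grip": 46}
    - {"linear": [0, 0, 0.5], "delta_rot": [0, 0, 0], "grip": 56}
    - {"linear": [0, 0, 0.5], "delta_rot": [0, 0, 0], "grip": 62}
    - {"linear": [0, 0, 0.5], "delta_rot": [0, 0, 0], "grip": 72}
    - {"linear": [0, 0, 0.5], "delta_rot": [0, 0, 0], "grip": 80}
    - {"linear": [0, 0, 0.5], "delta_rot": [0, 0, 0], "grip": 80}

```text
time_s: 23.7
position: [534.0, 77.5, 100.8]
tool_rot: [3.142, 0.0, -0.329]
contact_force: [0.3, 0.6, 0.4]
grip_width: 80.2
```

```bash
python3 -c "
from h import *
avg(3)
shot('wrist','w14')
"
```

```text
t 23.8 P [534.05  77.52 100.85] F [ 0.13 -0.11  0.09] sd [0.1  0.5  0.63] yaw -0.329 T [-0.022 -0.013 -0.012] g 79.8
```

View pics/w14.png

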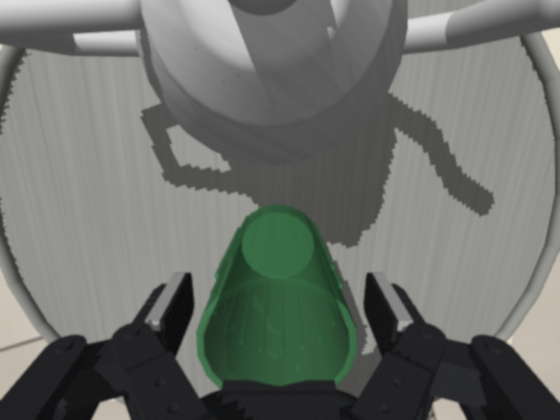

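The glass stands free between the open fingers. I'll lift straight up and move well away.

Call:
play_rows:
  motion:
    - {"linear": [0, 0, 15], "delta_rot": [0, 0, 0], "grip": 80}
    - {"linear": [0, 0, 45], "delta_rot": [0, 0, 0], "grip": 80}
    - {"linear": [0, 0, 85], "delta_rot": [0, 0, 0], "grip": 80}
    - {"linear": [0, 0, 130], "delta_rot": [0, 0, 0], "grip": 80}
    - {"linear": [-15, -50, 150], "delta_rot": [0, 0, 0], "grip": 80}
    - {"linear": [-30, -105, 150], "delta_rot": [0, 0, 0], "grip": 80}
    - {"linear": [-45, -160, 150], "delta_rot": [0, 0, 0], "grip": 80}
    - {"linear": [-60, -215, 150], "delta_rot": [0, 0, 0], "grip": 80}
    - {"linear": [-75, -270, 150], "delta_rot": [0, 0, 0], "grip": 80}
    - {"linear": [-90, -325, 150], "delta_rot": [0, 0, 0], "grip": 80}
    - {"linear": [-90, -325, 150], "delta_rot": [0, 0, 0], "grip": 80}
    - {"linear": [-90, -325, 150], "delta_rot": [0, 0, 0], "grip": 80}

```text
time_s: 25.4
position: [444.1, -247.1, 251.4]
tool_rot: [-3.141, -0.0, -0.329]
contact_force: [1.0, 0.4, 0.0]
grip_width: 79.7
```

```bash
python3 -c "
from h import *
avg(2)
S=shot('scene','scene15');T=shot('top','top15')
a=cv2.resize(S['color'][150:350,230:480],(500,400));b=cv2.resize(T['color'][120:330,120:340],(300,286))
cv=np.zeros((400,800,3),np.uint8);cv[:400,:500]=a;cv[:286,500:]=b;cv2.imwrite('pics/fin.png',cv[:,:,::-1])
for n,d in(('S',S),('T',T)):
  hsv=cv2.cvtColor(d['color'],cv2.COLOR_RGB2HSV);m=cv2.inRange(hsv,(55,90,15),(90,255,255))
  for c in cv2.findContours(m,0,1)[0]:
    if cv2.contourArea(c)>150: print(n,cv2.boundingRect(c))
"
```

```text
t 25.45 P [ 444.25 -246.81  251.38] F [ 0.59  0.35 -0.2 ] sd [0.41 0.05 0.23] yaw -0.328 T [ 0.029 -0.     0.01 ] g 79.8
S (338, 194, 29, 41)
T (209, 209, 26, 26)
```

View pics/fin.png

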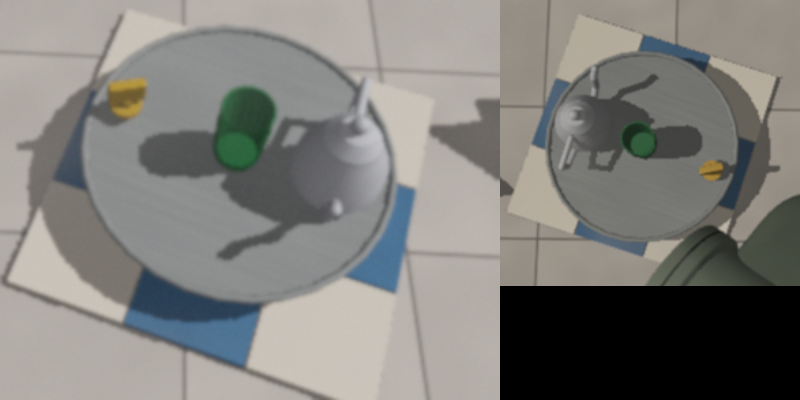

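View pics/scene15.png

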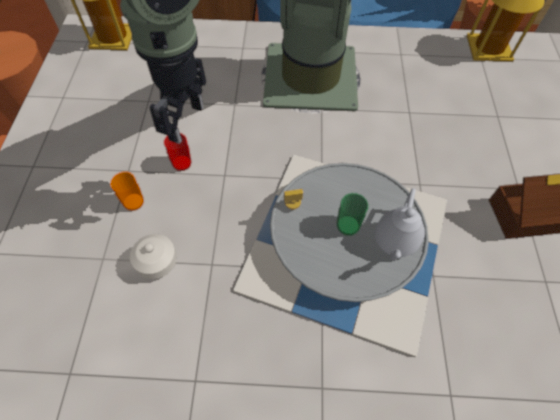

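The glass stands upright near the tray centre (scene (351,215), top (222,222)). The teapot, bowl and tray look unmoved. Handing in.

```bash
python3 -c "
from h import *
a=load('scene9')['color'].astype(int);b=load('scene15')['color'].astype(int)
D=np.abs(a-b).sum(2)[225:300,380:435];print('teapot/rim diff',(D>60).sum())
print(robot.job_done())"
```

```text
teapot/rim diff 0
the job is handed in; nothing more can be done
None
```

The tray is levelled, the green glass stands upright near its middle, and the job is handed in at about 25.5 s of the 72 s allowed.

**Levelling:** I pressed the knob with shut fingers and found the screw foot touched its tile after about 1.1 mm. I then turned the knob about 1.01 rad clockwise with a loose finger fork, lowering the foot about 2.1 mm, and let go. Pressing again gave about 8.5 N where it gave 4.0 N before. From that I estimate about 4.6 N on the foot, likely 4 to 6 N.

**Glass:** I lowered it onto the tray with force checks, to a contact force of about 13 N, eased off 0.5 mm and released.

**Last checks:**
- The glass is upright, within about 5–10 mm of the tray centre.
- The before/after pictures around the levelling show only the knob changed. After the glass was placed, the teapot side of the tray shows no change, and the sugar bowl looks untouched.

**Disagreed or left unchecked:**
- The knob top met the fingers at z≈121, not the 125 the text's heights give, while the tray floor matched its expected 66 mm.
- Sideways drag reached about 7.6 N in the first press and 4.7 N while turning, but the pictures show no tray movement.
- I did not press the knob again after the glass was on the tray.

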